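# Load and start the bench marking machine

### The arm

A 6-joint arm with a two-finger parallel gripper is mounted at the origin on the work surface. World frame = base frame: x ahead of the robot, y to its left, z up, the work surface at z = 0. Lengths are in m, angles in rad, forces in N, time in s.
With the tool pointing down it reaches from about 0.35 to 0.85 m from the base axis. Payload 8.1 kg.
Tool frame: the origin (TCP) lies at the very end of the fingers, on their centre line; the grasp point (between the pads) lies 19 mm behind it; z points along the fingers, y is the line along which they close (so a half turn about z gives the same grasp; the last joint's range is limited). The gripper opens to 93 mm and grips with 3 to 60 N. Pads are 15 mm wide; open, the fingers measure 128 mm over their backs; the gripper's body (75 mm by 188 mm) begins 65 mm behind the grasp point.
Start: joints at [-1.372, 0.13, 1.488, -0, 1.523, -0.085], TCP at [0.168, -0.576, 0.18] pointing down, gripper open.
Joint ranges: [-2.96, 2.96], [-0.89, 2.26], [0.02, 2.5], [-1.34, 4.48], [0, 2.73], [-2.66, 2.66]. Speed limits (rad/s): [2.39, 2.39, 2.79, 3.14, 3.14, 3.14].

### API

Orientations are given as a rotation vector (axis times angle).
In Python, from plant import robot, imaging gives the robot as it stands.
- The arm moves only by the tool jog_arm, never from a script. Its argument "rows" is a list of rows, each a list of 2 entries, a list of its own where there are three numbers: the shift along the tool's x, y, z each as a share of 0.2 m, from -1 to 1, then the turn, a rotation vector about the tool's x, y, z each as a share of pi/2 rad, from -1 to 1. A call has 1 to 5 rows; each row is the pose to reach, as a shift and turn from the pose commanded when the call began, along the tool's axes at that moment; what a row does not reach only later rows make up. A row lasts 1/10 s, in which the tool goes at most 50 mm and 8.59 degrees, less where a joint would pass 70% of its speed; a pose out of reach is approached as far as the arm can. A call with a number of a shift or a turn outside -1 to 1 is refused whole. A call with a gripper value outside its range is refused whole. "hand" is the closure, from -1 (fully open) to 1 (shut), set as the call begins (left out, the last holds). The fingers move at their own pace and stop on an object; "squeeze" is the grip in N (left out, the last holds). Time passes only in rows, so rows that repeat a pose let the fingers close. It gives the time, the measured TCP pose, the force, the opening and the grip force at its end, in the units of the state.
- robot.read_state(): the state, without advancing time (a new reading comes with each control period).
- imaging.read_camera(name): name is "scene" or "top" or "wrist"; returns a dict with "frame" (480x640x3 uint8, red, green, blue), "vertical_fov" (degrees; the focal length in pixels is half the picture's height over the tangent of half this angle, whatever the lens; pixels are square), "cx", "cy" (the principal point, pixels), "k1" (the pictures are not rectified: a ray, as slopes to the right and down, at radius r is drawn at 1 + k1 r^2 times it, then the intrinsics apply), "R" (3x3) and "t" (3): a world point X has camera coordinates R X + t. Camera axes: x right, y down, z forward; pixel columns grow to the right and rows downward; lengths in m; the calibration is good to about 2 mm. A picture is of the moment at which its call begins. There is no depth.
- robot.close_job(): hands the job in; it is judged then, once.
The state is a dict: "t": time; "q": joint angles; "dq": joint speeds; "joint_torque": joint torques, N m; "tool_pos": TCP position; "orientation": TCP orientation; "force": force on the tool from outside, world axes, zero at the start; "wrist_torque": the same for the moment, N m; "opening": finger opening in m; "gripper_force": force on a finger pad.
Only numpy, scipy, OpenCV 4.12 (cv2) and the standard library are available. Lean on these libraries where they do the work, as an engineer would, in place of code of your own. Each camera call takes 0.05 s, during which the arm holds its last target. There are 200 camera calls.

### The job

Gently lay the brass block flat in the bed of the marking machine's carriage, inside its lip, then slide the carriage (it has a black handle) until its red pointer lines up with the middle of the yellow tab. Only then press the green start button fully down and release it. Leave the grey steel block, the green wax block and the pot of tools where they are, and do not drop the brass block.

Things in the scene. Friction and masses are not known exactly. Their poses are not given: they have to be found in the camera images.
- brass_block: brass-coloured block, 40 (its x) x 90 (its y) x 20 (z) mm, about 0.6 kg, loose on the bench, one of three blocks of the same size in a row in front of the machine in any order. Origin at the centre of its underside.
- steel_block: grey steel block of the same size (40 x 90 x 20 mm, long along its y), loose, to be left alone. Origin at the centre of its underside.
- wax_block: green wax block of the same size (40 x 90 x 20 mm, long along its y), light, loose, to be left alone. Origin at the centre of its underside.
- tool_pot: terracotta pot, 90 mm across and 100 mm high, with tool handles reaching up to 155 mm; to be left alone. It stands at one side of the machine, the control box at the other. Origin at the centre of its underside.
- machine: marking machine, fixed: grey base plate 20 mm thick, x -65 to 205, y -235 to 235 mm, with two low rails along its y. Origin on the bench under the middle of the rails; its x points away from the robot, its y along the slide towards the head.
- lens (a point): middle of the underside of the lens (52 mm across, 207 mm above the bench) of the blue marking head that hangs over the rails. In the machine's frame (mm): lens x 10, y 160; head x -25 to 185, y 120 to 200, z 242 to 328; white column under it x 135 to 195, y 125 to 195.
- carriage (a joint): position of the carriage along the machine's y, 0 to 0.27 m, growing towards the head; the bed's centre lies at machine y = -80 mm + joint value. It starts between 0.02 and 0.08. It stays where it is left; about 2 N (plus about 6 N per m/s) moves it.
- bed (a point): centre of the carriage bed's floor, 45 mm above the bench. The bed is a flat floor 76 mm (x) by 116 mm (y) with a lip 4 mm wide and 4 mm high round it (outside 84 x 124 mm). Axes as the machine's; the block goes with its 90 mm along y.
- handle (a point): centre of the top of the carriage's handle: an upright black cylinder with a red band near its top, 26 mm diameter, top 114 mm above the bench, standing free over the upper 65 mm, on an arm 150 mm to -y of the bed's centre. Moves with the carriage.
- pointer (a point): tip of the carriage's red pointer, which points to the machine's -x (towards the robot) from the foot of the handle: 45 mm to -x of the handle's axis and at the same y, 39 mm above the bench.
- tab: yellow tab on the near edge of the machine's base plate, 14 (x) x 8 (y) x 22 (z) mm, fixed for this job, turned as the machine is. Origin at the centre of its underside, 20 mm above the bench. The pointer is lined up when its y along the slide equals the tab's; the pointer moves past it without touching (it ends 2 mm short of the tab).
- start_top (a point): centre of the top of the green round start button, 36 mm diameter, facing up in the middle of the grey control box (100 x 90 x 50 mm high, fixed) at the left or right of the machine.
- start (a joint): travel of the start button, 0 released to 0.006 m fully down; spring, about 5 N to push fully down.
Not all that is in view belongs to the job. There is more than one size of the part that bears start_top; the job needs the larger.

How it is judged:
By the outcome, as a careful person would: the job done as asked, in the order asked, and still so for the second after the job is handed in, with the robot touching nothing.
It also fails if it takes over 69 s, if anything falls off the work surface, if the arm or the gripper's body presses on something with over 40 N, if the wrist force passes 120 N, or if a joint passes its speed limit or range.

## Working session

There is one attempt and no reset: what is moved stays moved. The work goes in short steps, Python scripts to look and compute and a tool call to move; the robot and the scene stay as the last step left them, time stands still between calls to the robot, and variables do not carry over. Pictures are saved under pics/ and viewed, at most 10 in all, crops included, and the job is handed in when it is done.

Besides the shell and the picture viewer there is one more tool, called after ">>>" as name(argument=value, ...) on one line, values as JSON. jog_arm: Moves the arm, as the interface text tells. Its arguments: {"type":"object","properties":{"rows":{"type":"array"},"hand":{"type":"number"},"squeeze":{"type":"number"}},"required":["rows"]}

```bash
ls; mkdir -p pics; cat > h.py <<'E'
import numpy as np, cv2
from plant import robot, imaging
def cam(n):
    c=imaging.read_camera(n); c['f']=240/np.tan(np.radians(c['vertical_fov'])/2); return c
def K(c): return np.array([[c['f'],0,c['cx']],[0,c['f'],c['cy']],[0,0,1.]])
def ray(c,uv):
    # invert r_d = r(1+k1 r^2)
    d=(np.array(uv,float)-[c['cx'],c['cy']])/c['f']; s=d.copy()
    for _ in range(30): s=d/(1+c['k1']*(s@s))
    R=np.array(c['R']); return -R.T@np.array(c['t']), R.T@np.array([s[0],s[1],1])
def onz(c,uv,z):
    o,d=ray(c,uv); return o+d*(z-o[2])/d[2]
def proj(c,X):
    p=np.array(c['R'])@np.array(X)+np.array(c['t']); s=p[:2]/p[2]
    return s*(1+c['k1']*(s@s))*c['f']+[c['cx'],c['cy']]
def save(n,im): cv2.imwrite('pics/'+n,im[:,:,::-1])
E
python3 - <<'E'
from h import *
for n in ('scene','top'):
    c=cam(n); save(n+'0.png',c['frame']); o,d=ray(c,(320,240)); print(n,o,d,c['k1'],c['f'])
s=robot.read_state(); print(s)
E
```

```text
pics
scene [ 0.99613798 -0.57616109  0.58481743] [-0.50555639  0.66506331 -0.54993773] -0.011479615120231034 441.40692092665165
top [ 0.37484322 -0.01450812  1.11367664] [ 0.19132595  0.00997068 -0.98158582] -0.09109874708791123 511.3122798945585
{'t': 0.1, 'q': array([-1.37241746e+00,  1.31081250e-01,  1.48919798e+00, -3.11810532e-05,
        1.52303275e+00, -8.53910907e-02]), 'dq': array([-0.00096346, -0.00206579, -0.00240068, -0.00121706,  0.00051597,
       -0.00091449]), 'joint_torque': array([ 1.53293964e-03, -5.61343038e+01, -4.93094087e+01,  7.70196319e-02,
        2.91109085e-02, -2.12923533e-05]), 'tool_pos': array([ 0.16788032, -0.57540367,  0.17927989]), 'orientation': array([-3.10832548e+00, -4.44010593e-01,  2.01226136e-04]), 'force': array([ 0.42561737, -0.32146393,  0.02292177]), 'wrist_torque': array([ 0.00670344, -0.00770372,  0.00911465]), 'gripper_force': 0.0, 'opening': 0.09318377476907842}
```

View pics/scene0.png

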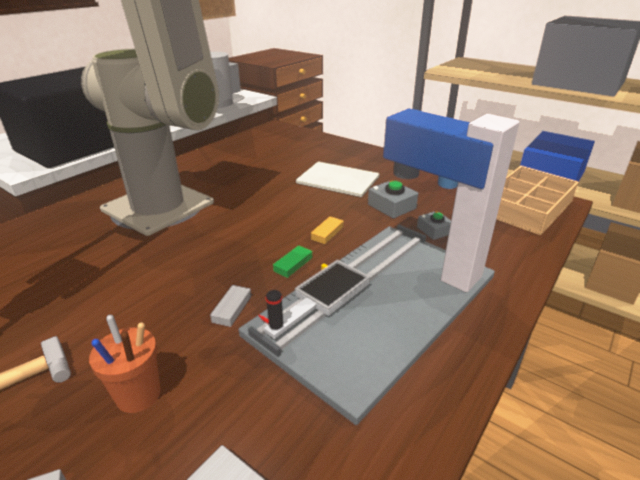

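View pics/top0.png

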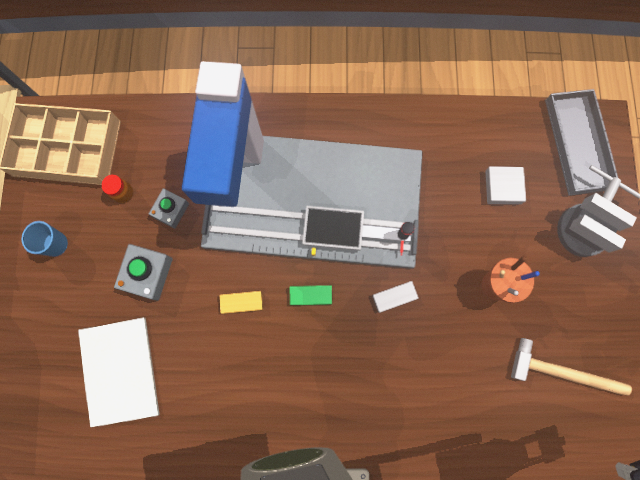

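The top view holds these candidates:
- **Brass:** brass/yellow block at (241,302), against wax at (311,295), steel at (395,297) and the yellow tab at (313,251). I choose (241,302).
- **Start button:** the large box's button at (139,268), against the small box's at (167,205) and the red-capped jar at (113,186). I choose (139,268), the larger.
- **Carriage:** bed at (333,228), handle at (407,231), red pointer at (402,248).

```bash
python3 - <<'E'
from h import *
c=cam('top'); im=c['frame']; hsv=cv2.cvtColor(im,cv2.COLOR_RGB2HSV)
def blobs(lo,hi,roi,amin=8):
    x0,y0,x1,y1=roi; m=np.zeros(im.shape[:2],np.uint8); m[y0:y1,x0:x1]=cv2.inRange(hsv,lo,hi)[y0:y1,x0:x1]
    cs,_=cv2.findContours(m,cv2.RETR_EXTERNAL,cv2.CHAIN_APPROX_NONE)
    return sorted([k for k in cs if cv2.contourArea(k)>=amin],key=cv2.contourArea)[::-1]
def rect(name,lo,hi,roi,z):
    for k in blobs(lo,hi,roi)[:2]:
        P=np.array([onz(c,p[0],z)[:2] for p in k],np.float32)
        r=cv2.minAreaRect(P); M=cv2.moments(k); ce=np.array([M['m10'],M['m01']])/M['m00']
        print(name,ce.round(1),'ctr',np.round(r[0],4),'size',np.round(r[1],4),'ang',round(r[2],2),'mom',onz(c,ce,z)[:2].round(4))
rect('brass',(18,90,90),(35,255,255),(205,280,275,325),.02)
rect('wax',(50,100,60),(75,255,255),(280,275,340,315),.02)
rect('tab',(20,150,120),(35,255,255),(290,235,340,265),.042)
rect('bed',(0,0,0),(180,255,65),(295,200,370,255),.045)
rect('ptr',(0,150,100),(8,255,255),(385,235,415,262),.039)
rect('btn',(50,120,60),(85,255,255),(120,245,165,290),.06)
rect('btn_s',(50,120,60),(85,255,255),(150,190,185,220),.05)
rect('pot',(3,120,80),(14,255,255),(470,250,550,310),.1)
a=im[185:325,100:440]; save('c1.png',cv2.resize(a,None,fx=2.3,fy=2.3,interpolation=cv2.INTER_CUBIC))
E
```

```text
brass [240.4 301.9] ctr [0.4521 0.1659] size [0.0408 0.0906] ang 6.31 mom [0.4519 0.1659]
wax [310.4 294.9] ctr [0.4691 0.017 ] size [0.0407 0.0901] ang 0.47 mom [0.4682 0.0162]
tab [313.2 250.8] ctr [0.5598 0.01  ] size [0.013  0.0064] ang 0.66 mom [0.5603 0.0106]
ptr [401.5 245.7] ctr [ 0.5716 -0.178 ] size [0.004  0.0244] ang 82.61 mom [ 0.5731 -0.1782]
btn [137.  267.2] ctr [0.5197 0.3807] size [0.0341 0.0373] ang 0.64 mom [0.5191 0.3815]
btn_s [165.3 203.4] ctr [0.6606 0.3335] size [0.0202 0.0224] ang 0.13 mom [0.6609 0.333 ]
pot [509.5 279.5] ctr [ 0.4951 -0.3882] size [0.1695 0.1203] ang 89.96 mom [ 0.4943 -0.3866]
```

View pics/c1.png

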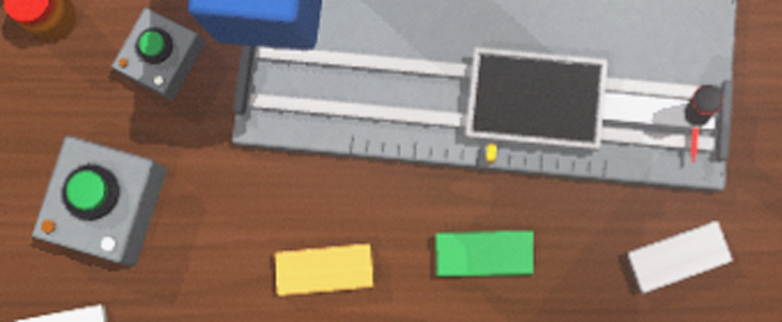

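The crop confirms the choice: the brass block is at crop (323,269), the tab at (491,153), the pointer at (694,143), the bed at (537,97), and the large green button at (87,190). Next I'll measure the machine frame.

```bash
cat > m.py <<'E'
from h import *
def bed(c):
    im=c['frame']; g=im.max(2); m=np.zeros(g.shape,np.uint8); m[195:260,200:405]=(g[195:260,200:405]<75)*255
    m=cv2.morphologyEx(m,cv2.MORPH_OPEN,np.ones((5,5)))
    cs,_=cv2.findContours(m,cv2.RETR_EXTERNAL,cv2.CHAIN_APPROX_NONE); k=max(cs,key=cv2.contourArea)
    P=np.array([onz(c,p[0],.045)[:2] for p in k],np.float32); return cv2.minAreaRect(P)
E
python3 - <<'E'
from m import *
c=cam('top'); im=c['frame']
r=bed(c); print('bed',r)
# plate near edge: brown->grey transition per column
P=[]
for u in range(215,410,4):
    col=im[236:285,u].astype(int); sat=col.max(1)-col.min(1)
    i=np.where(sat>30)[0]; i=[j for j in i if (sat[j:j+5]>25).all()]
    if i: P.append(onz(c,(u,236+i[0]-.5),.0)[:2])
P=np.array(P,np.float32)
vx,vy,x0,y0=cv2.fitLine(P,cv2.DIST_HUBER,0,.01,.01).ravel(); print('edge dir',np.degrees(np.arctan2(-vx,vy))%180,x0,y0, len(P))
s=cam('scene'); sh=cv2.cvtColor(s['frame'],cv2.COLOR_RGB2HSV); th=cv2.cvtColor(im,cv2.COLOR_RGB2HSV)
def cen(h,lo,hi,roi):
    x0,y0,x1,y1=roi; m=np.zeros(h.shape[:2],np.uint8); m[y0:y1,x0:x1]=cv2.inRange(h,lo,hi)[y0:y1,x0:x1]; M=cv2.moments(m,True); return np.array([M['m10'],M['m01']])/M['m00']
def tri(a,b):
    o1,d1=ray(c,a);o2,d2=ray(s,b); A=np.c_[d1,-d2]; t=np.linalg.lstsq(A,o2-o1,rcond=None)[0]; p,q=o1+t[0]*d1,o2+t[1]*d2; return (p+q)/2,np.linalg.norm(p-q)
lo,hi=(50,120,60),(85,255,255)
print('btn',tri(cen(th,lo,hi,(120,245,165,290)),cen(sh,lo,hi,(380,178,412,198))))
lo,hi=(20,150,120),(35,255,255)
print('tab',tri(cen(th,lo,hi,(290,235,340,265)),cen(sh,lo,hi,(318,260,332,275))))
# handle: dark in top picture
save('c2.png',np.vstack([cv2.resize(im[215:265,370:430],None,fx=10,fy=6,interpolation=2),cv2.resize(s['frame'][255:345,240:390],(600,290),interpolation=2)]))
E
```

```text
Traceback (most recent call last):
  File "m.py", line 5, in bed
    cs,_=cv2.findContours(m,cv2.RETR_EXTERNAL,cv2.CHAIN_APPROX_NONE); k=max(cs,key=cv2.contourArea)
                                                                        ~~~^^^^^^^^^^^^^^^^^^^^^^^^
ValueError: max() iterable argument is empty
```

```bash
python3 - <<'E'
from m import *
c=cam('top'); im=c['frame']; print(im[215:245:6,333].tolist(), im[228,300:370:5].max(1).tolist())
E
```

```text
[[75, 72, 74], [75, 74, 74], [75, 74, 72], [76, 73, 71], [75, 74, 74]] [126, 216, 72, 76, 73, 75, 73, 73, 70, 75, 77, 77, 166, 242]
```

```bash
sed -i 's/<75/<120/' m.py
python3 - <<'E'
from m import *
c=cam('top'); im=c['frame']
r=bed(c); print('bed',r)
P=[]
for u in range(215,410,4):
    col=im[236:285,u].astype(int); sat=col.max(1)-col.min(1)
    i=[j for j in range(len(sat)-5) if (sat[j:j+5]>25).all()]
    if i: P.append(onz(c,(u,236+i[0]-.5),.0)[:2])
P=np.array(P,np.float32)
vx,vy,x0,y0=cv2.fitLine(P,cv2.DIST_HUBER,0,.01,.01).ravel(); print('edge yaw',np.degrees(np.arctan(-vx/vy)),x0,y0,len(P))
s=cam('scene'); sh=cv2.cvtColor(s['frame'],cv2.COLOR_RGB2HSV); th=cv2.cvtColor(im,cv2.COLOR_RGB2HSV)
def cen(h,lo,hi,roi):
    x0,y0,x1,y1=roi; m=np.zeros(h.shape[:2],np.uint8); m[y0:y1,x0:x1]=cv2.inRange(h,lo,hi)[y0:y1,x0:x1]; M=cv2.moments(m,True); return np.array([M['m10'],M['m01']])/M['m00']
def tri(a,b):
    o1,d1=ray(c,a);o2,d2=ray(s,b); A=np.c_[d1,-d2]; t=np.linalg.lstsq(A,o2-o1,rcond=None)[0]; p,q=o1+t[0]*d1,o2+t[1]*d2; return (p+q)/2,np.linalg.norm(p-q)
lo,hi=(50,120,60),(85,255,255)
print('btn',tri(cen(th,lo,hi,(120,245,165,290)),cen(sh,lo,hi,(380,178,412,198))))
lo,hi=(20,150,120),(35,255,255)
print('tab',tri(cen(th,lo,hi,(290,235,340,265)),cen(sh,lo,hi,(318,260,332,275))))
save('c2.png',np.vstack([cv2.resize(im[215:265,370:430],None,fx=10,fy=6,interpolation=2),cv2.resize(s['frame'][255:345,240:390],(600,290),interpolation=2)]))
E
```

```text
bed ((0.6116997599601746, -0.031150631606578827), (0.11258344352245331, 0.0727105364203453), 84.81438446044922)
edge yaw -5.3093767 0.5476954 -0.0037948417 49
btn (array([0.51862754, 0.37939009, 0.06673811]), np.float64(0.0015056616154770627))
tab (array([0.55969304, 0.01024993, 0.04122416]), np.float64(0.0013636991556852367))
```

View pics/c2.png

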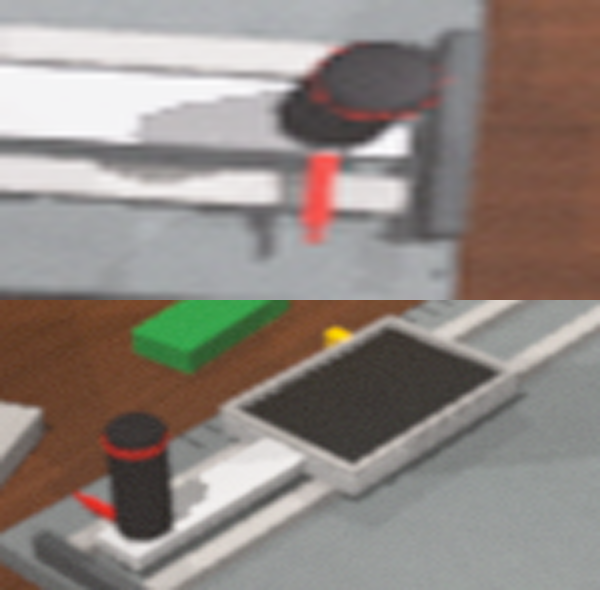

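The crop confirms the machine frame. The yaw is about -5.25° from both the bed and the plate edge, and the red pointer lies where the bed centre and handle offset predict. The tab and button triangulate to 1.5 mm. I'll plan the moves now.

```bash
cat >> h.py <<'E'
from scipy.spatial.transform import Rotation as Ro
def down(deg):  # tool pointing down, tool y at world angle deg
    a=np.radians(deg); y=np.array([np.cos(a),np.sin(a),0]); z=np.array([0,0,-1.]); return Ro.from_matrix(np.c_[np.cross(y,z),y,z])
def now():
    s=robot.read_state(); R=Ro.from_rotvec(s['orientation']); y=R.as_matrix()[:,1]
    print('t',round(s['t'],2),'tcp',s['tool_pos'].round(4),'yang',np.degrees(np.arctan2(y[1],y[0])).round(2),'F',s['force'].round(1),'open',round(s['opening'],4),'g',s['gripper_force'].round(1),'q',s['q'].round(2)); return s['tool_pos'],R
def plan(*wps):
    p,R=now()
    for w in wps:
        q=np.array(w[:3]); Q=down(w[3])
        print(w,'shift',(R.inv().apply(q-p)/.2).round(4).tolist(),'turn',((R.inv()*Q).as_rotvec()/(np.pi/2)).round(4).tolist()); p,R=q,Q
E
python3 -c "
from h import *
plan((.18,-.48,.30,-66),(.33,-.36,.30,-50),(.42,-.20,.28,-32),(.46,-.03,.22,-12),(.452,.12,.15,6.3),(.452,.1659,.08,6.3))"
```

```text
Traceback (most recent call last):
  File "h.py", line 24, in plan
    p,R=now()
        ~~~^^
  File "h.py", line 22, in now
    print('t',round(s['t'],2),'tcp',s['tool_pos'].round(4),'yang',np.degrees(np.arctan2(y[1],y[0])).round(2),'F',s['force'].round(1),'open',round(s['opening'],4),'g',s['gripper_force'].round(1),'q',s['q'].round(2)); return s['tool_pos'],R
                                                                                                                                                                      ^^^^^^^^^^^^^^^^^^^^^^^^
AttributeError: 'float' object has no attribute 'round'
```

```bash
sed -i "s/s\['gripper_force'\].round(1)/round(s['gripper_force'],1)/" h.py
python3 -c "
from h import *
plan((.18,-.48,.30,-66),(.33,-.36,.30,-50),(.42,-.20,.28,-32),(.46,-.03,.22,-12),(.452,.12,.15,6.3),(.452,.1659,.08,6.3))"
```

```text
t 0.35 tcp [ 0.168  -0.5759  0.18  ] yang -73.74 F [-0.1  0.1 -0.2] open 0.0929 g 0.0 q [-1.37  0.13  1.49  0.    1.52 -0.09]
(0.18, -0.48, 0.3, -66) shift [0.1918, -0.4436, -0.5999] turn [-0.0003, -0.0, -0.086]
(0.33, -0.36, 0.3, -50) shift [0.9292, -0.2431, 0.0] turn [0.0, 0.0, -0.1778]
(0.42, -0.2, 0.28, -32) shift [0.859, -0.3236, 0.1] turn [0.0, 0.0, -0.2]
(0.46, -0.03, 0.22, -12) shift [0.8268, -0.2808, 0.3] turn [0.0, 0.0, -0.2222]
(0.452, 0.12, 0.15, 6.3) shift [0.7253, -0.1951, 0.35] turn [0.0, 0.0, -0.2033]
(0.452, 0.1659, 0.08, 6.3) shift [0.2281, 0.0252, 0.35] turn [0.0, 0.0, 0.0]
```

>>> jog_arm(rows=[[[0.192, -0.444, -0.6], [0, 0, -0.086]], [[0.192, -0.444, -0.6], [0, 0, -0.086]], [[0.192, -0.444, -0.6], [0, 0, -0.086]], [[0.192, -0.444, -0.6], [0, 0, -0.086]]], hand=-1)

```text
t: 0.75
tool_pos: [0.1813, -0.4801, 0.3076]
orientation: [3.063, 0.653, 0.002]
force: [0.8, -0.8, -0.0]
opening: 0.0929
gripper_force: 0.0
```

>>> jog_arm(rows=[[[0.929, -0.243, 0], [0, 0, -0.178]], [[0.929, -0.243, 0], [0, 0, -0.178]], [[0.929, -0.243, 0], [0, 0, -0.178]], [[0.929, -0.243, 0], [0, 0, -0.178]], [[0.929, -0.243, 0], [0, 0, -0.178]]])

```text
t: 1.25
tool_pos: [0.3333, -0.3569, 0.3]
orientation: [-2.948, -1.083, -0.002]
force: [0.2, -0.1, 0.5]
opening: 0.0931
gripper_force: 0.0
```

>>> jog_arm(rows=[[[0.859, -0.324, 0.1], [0, 0, -0.2]], [[0.859, -0.324, 0.1], [0, 0, -0.2]], [[0.859, -0.324, 0.1], [0, 0, -0.2]], [[0.859, -0.324, 0.1], [0, 0, -0.2]], [[0.859, -0.324, 0.1], [0, 0, -0.2]]])

```text
t: 1.75
tool_pos: [0.4209, -0.197, 0.2794]
orientation: [-2.743, -1.529, -0.0]
force: [-0.8, 0.2, -0.6]
opening: 0.0928
gripper_force: 0.0
```

>>> jog_arm(rows=[[[0.827, -0.281, 0.3], [0, 0, -0.222]], [[0.827, -0.281, 0.3], [0, 0, -0.222]], [[0.827, -0.281, 0.3], [0, 0, -0.222]], [[0.827, -0.281, 0.3], [0, 0, -0.222]], [[0.827, -0.281, 0.3], [0, 0, -0.222]]])

```text
t: 2.25
tool_pos: [0.459, -0.0276, 0.218]
orientation: [-2.436, -1.979, 0.003]
force: [0.1, 0.1, -0.5]
opening: 0.093
gripper_force: 0.0
```

>>> jog_arm(rows=[[[0.725, -0.195, 0.35], [0, 0, -0.203]], [[0.725, -0.195, 0.35], [0, 0, -0.203]], [[0.725, -0.195, 0.35], [0, 0, -0.203]], [[0.725, -0.195, 0.35], [0, 0, -0.203]], [[0.725, -0.195, 0.35], [0, 0, -0.203]]])

```text
t: 2.75
tool_pos: [0.4511, 0.1199, 0.1489]
orientation: [-2.094, -2.34, 0.003]
force: [-0.3, 0.3, 0.1]
opening: 0.0931
gripper_force: 0.0
```

```bash
python3 -c "
from h import *
plan((.452,.1659,.06,6.3),(.452,.1659,.007,6.3))"
```

```text
t 2.75 tcp [0.4511 0.1199 0.1489] yang 6.37 F [-0.3  0.3  0.1] open 0.0931 g 0.0 q [ 0.15 -0.22  1.88 -0.    1.48  0.04]
(0.452, 0.1659, 0.06, 6.3) shift [0.2281, 0.0312, 0.4446] turn [-0.0016, 0.0003, 0.0008]
(0.452, 0.1659, 0.007, 6.3) shift [0.0, 0.0, 0.265] turn [0.0, 0.0, 0.0]
```

>>> jog_arm(rows=[[[0.228, 0.031, 0.2], [0, 0, 0]], [[0.228, 0.031, 0.445], [0, 0, 0]], [[0.228, 0.031, 0.445], [0, 0, 0]], [[0.228, 0.031, 0.445], [0, 0, 0]]])

```text
t: 3.15
tool_pos: [0.4524, 0.164, 0.0607]
orientation: [-2.097, -2.337, 0.005]
force: [-0.7, -0.8, 0.1]
opening: 0.0927
gripper_force: 0.0
```

>>> jog_arm(rows=[[[0, 0, 0.1], [0, 0, 0]], [[0, 0, 0.2], [0, 0, 0]], [[0, 0, 0.25], [0, 0, 0]], [[0, 0, 0.26], [0, 0, 0]], [[0, 0, 0.26], [0, 0, 0]]])

```text
t: 3.65
tool_pos: [0.4542, 0.1657, 0.0107]
orientation: [2.097, 2.338, 0.002]
force: [-1.3, -0.6, 0.6]
opening: 0.0928
gripper_force: 0.0
```

>>> jog_arm(rows=[[[0, 0, 0], [0, 0, 0]], [[0, 0, 0], [0, 0, 0]], [[0, 0, 0], [0, 0, 0]], [[0, 0, 0], [0, 0, 0]], [[0, 0, 0], [0, 0, 0]]], hand=1, squeeze=35)

```text
t: 4.15
tool_pos: [0.453, 0.1661, 0.0093]
orientation: [2.096, 2.34, 0.0]
force: [0.1, 0.7, 0.3]
opening: 0.0578
gripper_force: 0.0
```

>>> jog_arm(rows=[[[0, 0, 0], [0, 0, 0]], [[0, 0, 0], [0, 0, 0]], [[0, 0, 0], [0, 0, 0]]])

```text
t: 4.45
tool_pos: [0.453, 0.1661, 0.0092]
orientation: [-2.097, -2.34, 0.0]
force: [-0.5, 0.2, -0.9]
opening: 0.0335
gripper_force: 0.0
```

The opening passed 40 mm with no grip force, so I'll look before doing anything else.

```bash
python3 - <<'E'
from h import *
now()
c=cam('top'); s=cam('scene'); w=cam('wrist')
save('c3.png',np.hstack([cv2.resize(s['frame'][150:310,200:420],(400,290)),cv2.resize(c['frame'][250:350,180:320],(400,290))]))
save('w3.png',w['frame'])
E
```

```text
t 4.45 tcp [0.453  0.1661 0.0092] yang 6.27 F [-0.5  0.2 -0.9] open 0.0335 g 0.0 q [ 0.25 -0.03  1.98 -0.    1.19  0.14]
```

View pics/c3.png

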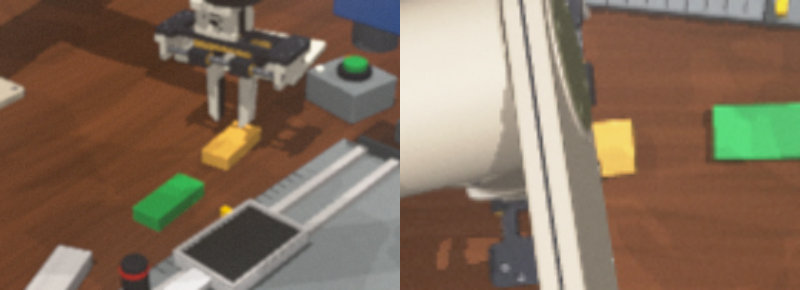

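```bash
python3 - <<'E'
from h import *
s=cam('scene'); c=cam('top')
print('tcp',proj(s,(.453,.166,.009)).round(1),'block centre top',proj(s,(.452,.166,.02)).round(1),'wrong side', [proj(s,(.453+a*.034/2,.166,.009)).round(1) for a in(-1,1)])
h=cv2.cvtColor(s['frame'],cv2.COLOR_RGB2HSV)
m=np.zeros((480,640),np.uint8); m[205:250,300:350]=cv2.inRange(h,(15,90,90),(35,255,255))[205:250,300:350]
M=cv2.moments(m,True); print('block px',M['m10']/M['m00'],M['m01']/M['m00'],cv2.boundingRect(m))
E
```

```text
tcp [326.8 229.9] block centre top [326.4 226. ] wrong side [array([321.2, 227.8]), array([332.4, 232.2])]
block px 326.14853195164073 230.13126079447323 (300, 217, 44, 33)
```

View pics/w3.png

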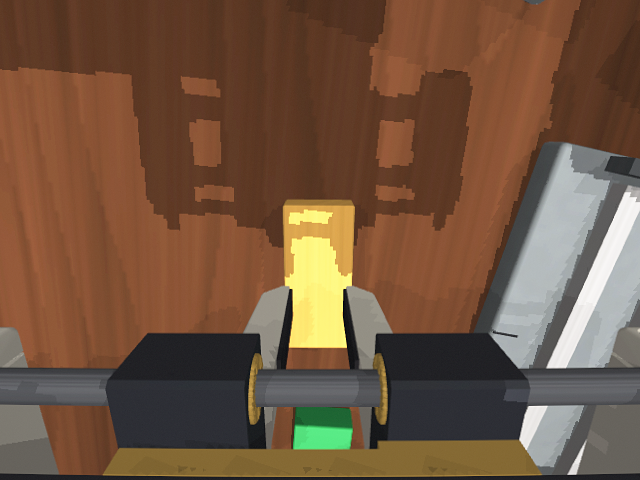

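```bash
python3 - <<'E'
from h import *
s=cam('scene'); w=cam('wrist'); p,R=now(); st=robot.read_state(); print(st['opening'])
h=st['opening']/2
for dz in (0,-.01,-.019,-.03):
    for dx in (-.0075,.0075):
        L=[p+R.apply([dx,y,dz]) for y in (-h,h)]
        print(dz,dx,'wrist',[proj(w,X).round(0).tolist() for X in L],'scene',[proj(s,X).round(0).tolist() for X in L])
for X in [(.452,.166,.02)]: 
  for a,b in ((-1,-1),(-1,1),(1,1),(1,-1)):
    t=np.radians(6.3); P=np.array(X)+[a*.02*np.cos(t)-b*.045*np.sin(t),a*.02*np.sin(t)+b*.045*np.cos(t),0]; print('corner',a,b,'wrist',proj(w,P).round(0),'scene',proj(s,P).round(0))
E
```

```text
t 4.8 tcp [0.453  0.1661 0.0092] yang 6.27 F [-1.   0.1 -0.2] open 0.0056 g 0.0 q [ 0.25 -0.03  1.98  0.    1.19  0.14]
0.005607110812056032
0 -0.0075 wrist [[313.0, 287.0], [322.0, 287.0]] scene [[324.0, 231.0], [326.0, 232.0]]
0 0.0075 wrist [[313.0, 264.0], [323.0, 264.0]] scene [[327.0, 228.0], [329.0, 229.0]]
-0.01 -0.0075 wrist [[313.0, 293.0], [323.0, 293.0]] scene [[324.0, 227.0], [326.0, 228.0]]
-0.01 0.0075 wrist [[313.0, 270.0], [323.0, 270.0]] scene [[327.0, 225.0], [329.0, 225.0]]
-0.019 -0.0075 wrist [[313.0, 300.0], [323.0, 300.0]] scene [[324.0, 224.0], [326.0, 225.0]]
-0.019 0.0075 wrist [[313.0, 276.0], [323.0, 276.0]] scene [[327.0, 222.0], [329.0, 222.0]]
-0.03 -0.0075 wrist [[313.0, 309.0], [323.0, 309.0]] scene [[324.0, 220.0], [326.0, 221.0]]
-0.03 0.0075 wrist [[313.0, 283.0], [323.0, 283.0]] scene [[327.0, 218.0], [329.0, 218.0]]
corner -1 -1 wrist [284. 349.] scene [310. 232.]
corner -1 1 wrist [280. 206.] scene [329. 216.]
corner 1 1 wrist [353. 206.] scene [342. 220.]
corner 1 -1 wrist [348. 349.] scene [324. 237.]
```

```bash
python3 - <<'E'
from h import *
s=cam('scene'); w=cam('wrist'); p,R=now(); o=robot.read_state()['opening']/2
a=s['frame'][170:245,300:360].astype(int); sat=a.max(2)-a.min(2); lo=[(300+u,170+np.where(sat[:,u]<40)[0].max()) for u in range(60) if (sat[:,u]<40).any()]; print('scene low',lo)
b=w['frame'][200:340,240:400].astype(int); sb=b.max(2)-b.min(2); print('wrist top',[(240+u,200+int(np.where(sb[:,u]<30)[0].min())) for u in range(0,160,6) if (sb[:,u]<30).any()])
for z in (0,.02,.025,.03,.035):
  print(z,[[proj(s,p+R.apply([x,y,-z])).round(0).tolist() for x in(-.0075,.0075)] for y in (o+.014,-o-.014)], [[proj(w,p+R.apply([x,y,-z])).round(0).tolist() for x in(-.0075,.0075)] for y in (o,o+.014)])
big=cv2.resize(np.hstack([s['frame'][150:250,280:380],w['frame'][190:390,220:420][::2,::2]]),(800,400),interpolation=2); save('c4.png',big)
E
```

```text
t 4.9 tcp [0.453  0.1661 0.0092] yang 6.27 F [0.7 0.8 0.3] open 0.0014 g 0.0 q [ 0.25 -0.03  1.98  0.    1.19  0.14]
scene low [(300, np.int64(185)), (301, np.int64(185)), (302, np.int64(185)), (303, np.int64(185)), (304, np.int64(185)), (305, np.int64(185)), (306, np.int64(185)), (307, np.int64(185)), (308, np.int64(185)), (309, np.int64(185)), (310, np.int64(186)), (311, np.int64(186)), (312, np.int64(186)), (313, np.int64(186)), (314, np.int64(187)), (315, np.int64(187)), (316, np.int64(187)), (317, np.int64(196)), (318, np.int64(211)), (319, np.int64(211)), (320, np.int64(214)), (321, np.int64(216)), (322, np.int64(217)), (323, np.int64(217)), (324, np.int64(218)), (325, np.int64(217)), (326, np.int64(217)), (327, np.int64(217)), (328, np.int64(217)), (329, np.int64(217)), (330, np.int64(216)), (331, np.int64(216)), (332, np.int64(216)), (333, np.int64(215)), (334, np.int64(215)), (335, np.int64(214)), (336, np.int64(211)), (337, np.int64(202)), (338, np.int64(192)), (339, np.int64(192)), (340, np.int64(200)), (341, np.int64(217)), (342, np.int64(216)), (343, np.int64(204)), (344
[... 684 characters left out ...]
33.0], [333.0, 230.0]], [[320.0, 230.0], [323.0, 227.0]]] [[[319.0, 287.0], [319.0, 264.0]], [[342.0, 287.0], [342.0, 264.0]]]
0.02 [[[331.0, 226.0], [334.0, 223.0]], [[320.0, 223.0], [323.0, 220.0]]] [[[319.0, 301.0], [319.0, 276.0]], [[344.0, 301.0], [344.0, 276.0]]]
0.025 [[[331.0, 224.0], [334.0, 221.0]], [[320.0, 221.0], [323.0, 218.0]]] [[[319.0, 305.0], [319.0, 280.0]], [[344.0, 305.0], [345.0, 280.0]]]
0.03 [[[331.0, 222.0], [334.0, 220.0]], [[320.0, 219.0], [323.0, 216.0]]] [[[319.0, 309.0], [319.0, 283.0]], [[345.0, 309.0], [346.0, 283.0]]]
0.035 [[[331.0, 221.0], [334.0, 218.0]], [[320.0, 217.0], [323.0, 215.0]]] [[[319.0, 313.0], [319.0, 287.0]], [[346.0, 313.0], [346.0, 287.0]]]
```

View pics/c4.png

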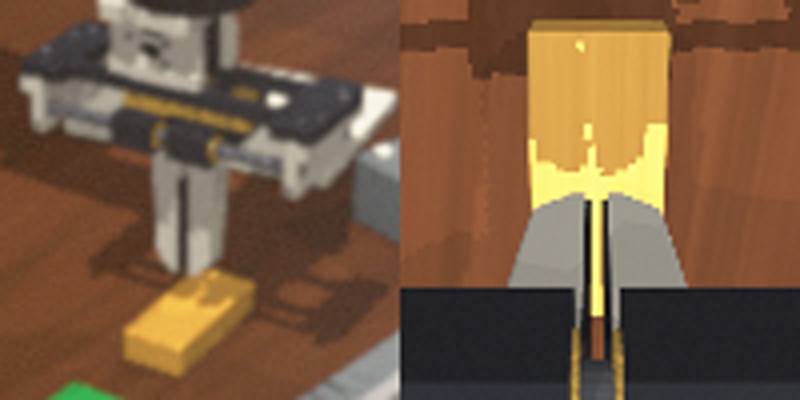

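The pictures show the closed fingers hovering over the block at scene (327,217) and wrist (318,288). The real fingertips are therefore about 35 mm behind the stated TCP, in both views. I'll open, go lower in steps while watching the force, and grip again.

>>> jog_arm(rows=[[[0, 0, 0], [0, 0, 0]], [[0, 0, 0], [0, 0, 0]], [[0, 0, 0], [0, 0, 0]], [[0, 0, 0], [0, 0, 0]], [[0, 0, 0], [0, 0, 0]]], hand=-1)

```text
t: 5.4
tool_pos: [0.453, 0.1661, 0.0092]
orientation: [-2.097, -2.34, 0.0]
force: [0.4, -0.3, 0.5]
opening: 0.0368
gripper_force: 0.0
```

>>> jog_arm(rows=[[[0, 0, 0], [0, 0, 0]], [[0, 0, 0], [0, 0, 0]], [[0, 0, 0], [0, 0, 0]], [[0, 0, 0.05], [0, 0, 0]], [[0, 0, 0.05], [0, 0, 0]]])

```text
t: 5.9
tool_pos: [0.4518, 0.1658, -0.0024]
orientation: [-2.096, -2.339, 0.003]
force: [-0.1, 0.3, 0.8]
opening: 0.0763
gripper_force: 0.0
```

>>> jog_arm(rows=[[[0, 0, 0.02], [0, 0, 0]], [[0, 0, 0.04], [0, 0, 0]], [[0, 0, 0.06], [0, 0, 0]], [[0, 0, 0.07], [0, 0, 0]], [[0, 0, 0.07], [0, 0, 0]]])

```text
t: 6.4
tool_pos: [0.4526, 0.166, -0.0152]
orientation: [-2.096, -2.339, 0.001]
force: [0.6, -0.1, 0.3]
opening: 0.0928
gripper_force: 0.0
```

```bash
python3 - <<'E'
from h import *
s=cam('scene'); p,R=now(); o=robot.read_state()['opening']/2
# near finger (+x side) lowest low-sat pixel
for sg in (1,-1):
    q=proj(s,p+R.apply([0,sg*(o+.009),-.035])); u0=int(q[0]); print(sg,'pred at 35mm',q.round(1),'at 25',proj(s,p+R.apply([0,sg*(o+.009),-.025])).round(1),'at 45',proj(s,p+R.apply([0,sg*(o+.009),-.045])).round(1))
    for u in range(u0-6,u0+8,2):
        a=s['frame'][int(q[1])-30:int(q[1])+20,u].astype(int); sat=a.max(1)-a.min(1); i=np.where((sat<35)&(a.max(1)>90))[0]; print(u,(i.max()+int(q[1])-30) if len(i) else None,end=' ')
    print()
E
```

```text
t 6.45 tcp [ 0.4529  0.1661 -0.0149] yang 6.27 F [ 0.1  0.9 -0.1] open 0.093 g 0.0 q [0.25 0.01 1.99 0.   1.14 0.14]
1 pred at 35mm [346.8 232.2] at 25 [346.7 235.8] at 45 [347.  228.7]
340 None 342 231 344 231 346 231 348 228 350 226 352 251 
-1 pred at 35mm [307.5 220.2] at 25 [307.6 223.6] at 45 [307.5 216.7]
301 None 303 216 305 219 307 221 309 220 311 197 313 192
```

Confirmed: the tips are 35 mm behind the reported TCP, so they are now at about 20 mm. I'll go down 13 mm and grip.

>>> jog_arm(rows=[[[0, 0, 0.02], [0, 0, 0]], [[0, 0, 0.04], [0, 0, 0]], [[0, 0, 0.055], [0, 0, 0]], [[0, 0, 0.065], [0, 0, 0]], [[0, 0, 0.065], [0, 0, 0]]])

```text
t: 6.95
tool_pos: [0.4526, 0.166, -0.0283]
orientation: [-2.096, -2.339, 0.001]
force: [1.2, 0.7, 0.2]
opening: 0.0932
gripper_force: 0.0
```

>>> jog_arm(rows=[[[0, 0, 0], [0, 0, 0]], [[0, 0, 0], [0, 0, 0]], [[0, 0, 0], [0, 0, 0]], [[0, 0, 0], [0, 0, 0]], [[0, 0, 0], [0, 0, 0]]], hand=1, squeeze=35)

```text
t: 7.45
tool_pos: [0.453, 0.1661, -0.0277]
orientation: [2.097, 2.34, 0.0]
force: [0.5, -0.1, -0.5]
opening: 0.0579
gripper_force: 0.0
```

>>> jog_arm(rows=[[[0, 0, 0], [0, 0, 0]], [[0, 0, 0], [0, 0, 0]], [[0, 0, 0], [0, 0, 0]], [[0, 0, 0], [0, 0, 0]], [[0, 0, 0], [0, 0, 0]]])

```text
t: 7.95
tool_pos: [0.453, 0.1661, -0.0278]
orientation: [2.097, 2.34, 0.0]
force: [0.3, 0.8, -0.5]
opening: 0.0397
gripper_force: 35.0
```

Gripped at 39.7 mm with 35 N. Next I'll lift and carry it, in -y first and then in +x, to stay clear of the head.

```bash
python3 -c "
from h import *
plan((.453,.166,.085,6.3),(.47,.06,.085,0),(.48,-.035,.085,-5.25),(.6117,-.0312,.085,-5.25))"
```

```text
t 7.95 tcp [ 0.453   0.1661 -0.0278] yang 6.27 F [ 0.3  0.8 -0.5] open 0.0397 g 35.0 q [ 0.25  0.03  2.   -0.    1.11  0.14]
(0.453, 0.166, 0.085, 6.3) shift [-0.0003, -0.0002, -0.5638] turn [0.0, 0.0, -0.0003]
(0.47, 0.06, 0.085, 0) shift [-0.5361, 0.0263, 0.0] turn [0.0, 0.0, 0.07]
(0.48, -0.035, 0.085, -5.25) shift [-0.475, 0.05, 0.0] turn [0.0, 0.0, 0.0583]
(0.6117, -0.0312, 0.085, -5.25) shift [0.0792, 0.654, 0.0] turn [0.0, 0.0, 0.0]
```

>>> jog_arm(rows=[[[0, 0, -0.05], [0, 0, 0]], [[0, 0, -0.17], [0, 0, 0]], [[0, 0, -0.33], [0, 0, 0]], [[0, 0, -0.5], [0, 0, 0]], [[0, 0, -0.564], [0, 0, 0]]])

```text
t: 8.45
tool_pos: [0.4547, 0.1666, 0.0886]
orientation: [2.095, 2.338, 0.006]
force: [1.5, 0.5, -5.6]
opening: 0.0394
gripper_force: 35.0
```

>>> jog_arm(rows=[[[-0.06, 0.003, 0], [0, 0, 0.01]], [[-0.18, 0.01, 0], [0, 0, 0.025]], [[-0.34, 0.018, 0], [0, 0, 0.045]], [[-0.48, 0.024, 0], [0, 0, 0.06]], [[-0.536, 0.026, 0], [0, 0, 0.07]]])

```text
t: 8.95
tool_pos: [0.4684, 0.0573, 0.0827]
orientation: [-2.224, -2.216, 0.005]
force: [-0.4, 0.6, -5.2]
opening: 0.0401
gripper_force: 35.0
```

>>> jog_arm(rows=[[[-0.06, 0.006, 0], [0, 0, 0.01]], [[-0.18, 0.02, 0], [0, 0, 0.025]], [[-0.32, 0.035, 0], [0, 0, 0.045]], [[-0.43, 0.045, 0], [0, 0, 0.055]], [[-0.475, 0.05, 0], [0, 0, 0.058]]])

```text
t: 9.45
tool_pos: [0.4793, -0.0363, 0.0842]
orientation: [-2.322, -2.115, 0.002]
force: [0.5, 0.6, -5.9]
opening: 0.0394
gripper_force: 35.0
```

>>> jog_arm(rows=[[[0.01, 0.08, 0], [0, 0, 0]], [[0.03, 0.25, 0], [0, 0, 0]], [[0.055, 0.45, 0], [0, 0, 0]], [[0.072, 0.6, 0], [0, 0, 0]], [[0.079, 0.654, 0], [0, 0, 0]]])

```text
t: 9.95
tool_pos: [0.6136, -0.0301, 0.084]
orientation: [-2.32, -2.118, -0.001]
force: [-0.8, 0.2, -6.0]
opening: 0.0394
gripper_force: 35.0
```

```bash
python3 - <<'E'
from h import *
w=cam('wrist')
plan((.6117,-.0312,.03,-5.25),(.6117,-.0312,.018,-5.25))
t=np.radians(-5.25); ym=np.array([-np.sin(t),np.cos(t)]); xm=np.array([np.cos(t),np.sin(t)])
for a,b in ((-1,-1),(-1,1),(1,1),(1,-1)): print('bed corner',a,b,proj(w,[*(np.array([.6117,-.0312])+a*.038*xm+b*.058*ym),.045]).round(0))
save('w5.png',w['frame'])
E
```

```text
t 10.0 tcp [ 0.6138 -0.0301  0.0839] yang -5.2 F [-2.7  0.1 -4.8] open 0.0398 g 35.0 q [-0.13  0.23  1.55  0.    1.36 -0.04]
(0.6117, -0.0312, 0.03, -5.25) shift [-0.0066, -0.0098, 0.2697] turn [0.0, -0.0005, 0.0005]
(0.6117, -0.0312, 0.018, -5.25) shift [0.0, 0.0, 0.06] turn [0.0, 0.0, 0.0]
bed corner -1 -1 [266. 328.]
bed corner -1 1 [259. 175.]
bed corner 1 1 [372. 175.]
bed corner 1 -1 [365. 328.]
```

View pics/w5.png

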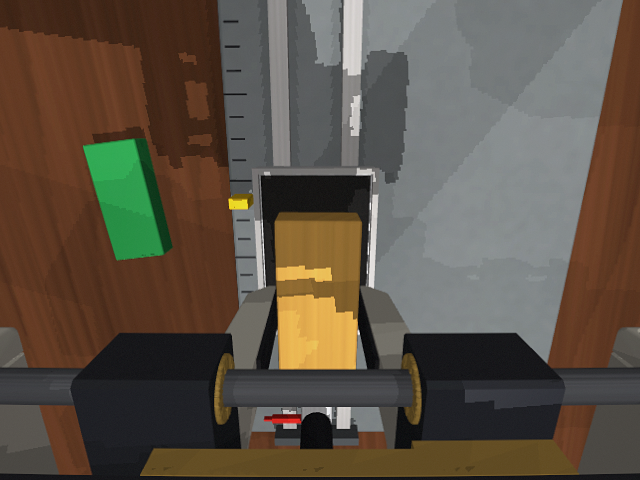

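The bed's far corners are seen at (260,175) and (371,175), as predicted, and the block is square over it. I'll lower gently.

>>> jog_arm(rows=[[[-0.007, -0.01, 0.05], [0, 0, 0]], [[-0.007, -0.01, 0.13], [0, 0, 0]], [[-0.007, -0.01, 0.21], [0, 0, 0]], [[-0.007, -0.01, 0.26], [0, 0, 0]], [[-0.007, -0.01, 0.27], [0, 0, 0]]])

```text
t: 10.5
tool_pos: [0.6069, -0.0321, 0.028]
orientation: [-2.318, -2.115, 0.005]
force: [-0.7, -0.2, -6.1]
opening: 0.0395
gripper_force: 35.0
```

>>> jog_arm(rows=[[[0, 0, 0.015], [0, 0, 0]], [[0, 0, 0.03], [0, 0, 0]], [[0, 0, 0.04], [0, 0, 0]], [[0, 0, 0.047], [0, 0, 0]], [[0, 0, 0.05], [0, 0, 0]]])

```text
t: 11.0
tool_pos: [0.6096, -0.0324, 0.0212]
orientation: [2.321, 2.117, 0.0]
force: [-0.3, 0.1, -5.7]
opening: 0.0396
gripper_force: 35.0
```

>>> jog_arm(rows=[[[0, 0, 0.004], [0, 0, 0]], [[0, 0, 0.008], [0, 0, 0]], [[0, 0, 0.012], [0, 0, 0]], [[0, 0, 0.012], [0, 0, 0]], [[0, 0, 0.012], [0, 0, 0]]])

```text
t: 11.5
tool_pos: [0.6094, -0.0323, 0.0186]
orientation: [-2.321, -2.117, 0.0]
force: [0.6, 0.1, -6.0]
opening: 0.0395
gripper_force: 35.0
```

>>> jog_arm(rows=[[[0.005, 0.01, 0.002], [0, 0, 0]], [[0.005, 0.01, 0.004], [0, 0, 0]], [[0.005, 0.01, 0.006], [0, 0, 0]], [[0.005, 0.01, 0.006], [0, 0, 0]], [[0.005, 0.01, 0.006], [0, 0, 0]]])

```text
t: 12.0
tool_pos: [0.6114, -0.0316, 0.0174]
orientation: [-2.321, -2.117, 0.0]
force: [-0.7, 0.3, -6.1]
opening: 0.0394
gripper_force: 35.0
```

>>> jog_arm(rows=[[[0, 0, 0.002], [0, 0, 0]], [[0, 0, 0.004], [0, 0, 0]], [[0, 0, 0.005], [0, 0, 0]], [[0, 0, 0.005], [0, 0, 0]]])

```text
t: 12.4
tool_pos: [0.6115, -0.0316, 0.0173]
orientation: [2.321, 2.117, 0.0]
force: [-5.7, 0.2, 3.9]
opening: 0.0395
gripper_force: 35.0
```

Contact with the bed floor, light. Release and lift away.

>>> jog_arm(rows=[[[0, 0, 0], [0, 0, 0]], [[0, 0, 0], [0, 0, 0]], [[0, 0, 0], [0, 0, 0]], [[0, 0, 0], [0, 0, 0]], [[0, 0, 0], [0, 0, 0]]], hand=-0.3)

```text
t: 12.9
tool_pos: [0.6117, -0.0316, 0.0165]
orientation: [2.321, 2.117, 0.0]
force: [-0.4, -0.4, 0.7]
opening: 0.0605
gripper_force: 0.0
```

>>> jog_arm(rows=[[[0, 0, -0.03], [0, 0, 0]], [[0, 0, -0.12], [0, 0, 0]], [[0, 0, -0.3], [0, 0, 0]], [[0, 0, -0.5], [0, 0, 0]], [[0, 0, -0.5], [0, 0, 0]]])

```text
t: 13.4
tool_pos: [0.6161, -0.0321, 0.1244]
orientation: [2.314, 2.111, 0.012]
force: [1.3, -0.4, 1.4]
opening: 0.0607
gripper_force: 0.0
```

```bash
python3 - <<'E'
from h import *
w=cam('wrist'); im=w['frame']; h=cv2.cvtColor(im,cv2.COLOR_RGB2HSV)
m=cv2.inRange(h,(14,90,60),(35,255,255)); m[380:]=0
cs,_=cv2.findContours(m,cv2.RETR_EXTERNAL,cv2.CHAIN_APPROX_NONE)
for k in sorted(cs,key=cv2.contourArea)[::-1][:2]:
    P=np.array([onz(w,q[0],.065)[:2] for q in k],np.float32); print(cv2.boundingRect(k),cv2.minAreaRect(P))
# pointer
m=cv2.inRange(h,(0,150,80),(5,255,255))|cv2.inRange(h,(175,150,80),(180,255,255)); m[:300]=0
cs,_=cv2.findContours(m,cv2.RETR_EXTERNAL,cv2.CHAIN_APPROX_NONE)
for k in cs:
    if cv2.contourArea(k)>10: M=cv2.moments(k); print('red',cv2.boundingRect(k),onz(w,(M['m10']/M['m00'],M['m01']/M['m00']),.039))
c=cam('top'); th=cv2.cvtColor(c['frame'],cv2.COLOR_RGB2HSV)
m=np.zeros((480,640),np.uint8); m[235:262,380:418]=cv2.inRange(th,(0,150,100),(8,255,255))[235:262,380:418]; print('top ptr px',cv2.boundingRect(m))
plan((.6117,-.0312,.15,-5.25),(.598,-.1805,.15,-5.25),(.598,-.1805,.055,-5.25))
E
```

```text
(283, 184, 55, 115) ((0.6108657717704773, -0.029593776911497116), (0.09183774888515472, 0.040260687470436096), 84.45308685302734)
(166, 353, 26, 27) ((0.4849737584590912, -0.1294211745262146), (0.03185606002807617, 0.016626344993710518), 35.17513656616211)
red (296, 427, 34, 21) [ 0.59531252 -0.23591357  0.039     ]
top ptr px (401, 241, 2, 12)
t 13.5 tcp [ 0.6128 -0.0317  0.1185] yang -5.25 F [ 0.1  0.2 -0.8] open 0.0606 g 0.0 q [-0.14  0.2   1.53  0.    1.41 -0.04]
(0.6117, -0.0312, 0.15, -5.25) shift [0.0021, -0.0054, -0.1575] turn [0.0024, 0.0001, 0.0]
(0.598, -0.1805, 0.15, -5.25) shift [-0.7496, 0.0001, 0.0] turn [0.0, 0.0, 0.0]
(0.598, -0.1805, 0.055, -5.25) shift [0.0, 0.0, 0.475] turn [0.0, 0.0, 0.0]
```

The block lies flat and square in the bed: centre within 2 mm, size 92 x 40 at the expected height. Now the handle.

>>> jog_arm(rows=[[[0, -0.01, -0.16], [0, 0, 0]], [[-0.25, -0.005, -0.16], [0, 0, 0]], [[-0.5, -0.005, -0.16], [0, 0, 0]], [[-0.7, -0.005, -0.16], [0, 0, 0]], [[-0.748, -0.005, -0.16], [0, 0, 0]]])

```text
t: 14.0
tool_pos: [0.5949, -0.1842, 0.1464]
orientation: [-2.323, -2.112, 0.004]
force: [0.3, 0.4, -0.7]
opening: 0.0607
gripper_force: 0.0
```

>>> jog_arm(rows=[[[0, 0, 0.05], [0, 0, 0]], [[0, 0, 0.15], [0, 0, 0]], [[0, 0, 0.25], [0, 0, 0]], [[0, 0, 0.29], [0, 0, 0]], [[0, 0, 0.29], [0, 0, 0]]])

```text
t: 14.5
tool_pos: [0.5952, -0.1783, 0.0876]
orientation: [-2.316, -2.116, 0.003]
force: [-0.1, -0.3, -0.6]
opening: 0.0602
gripper_force: 0.0
```

```bash
python3 - <<'E'
from h import *
w=cam('wrist'); im=w['frame']
plan((.598,-.1805,.05,-5.25))
for z in (.114,): print('handle pred px',proj(w,(.598,-.1805,z)).round(0), [proj(w,(.598+a,-.1805,z)).round(0).tolist() for a in (-.013,.013)],[proj(w,(.598,-.1805+a,z)).round(0).tolist() for a in (-.013,.013)])
save('w6.png',im)
E
```

```text
t 14.55 tcp [ 0.5962 -0.1789  0.0893] yang -5.18 F [-0.2  0.6 -0.1] open 0.0604 g 0.0 q [-0.37  0.25  1.52  0.    1.37 -0.28]
(0.598, -0.1805, 0.05, -5.25) shift [-0.0071, 0.01, 0.1965] turn [-0.0014, -0.0006, 0.0008]
handle pred px [323. 297.] [[300.0, 298.0], [347.0, 295.0]] [[325.0, 318.0], [321.0, 274.0]]
```

View pics/w6.png

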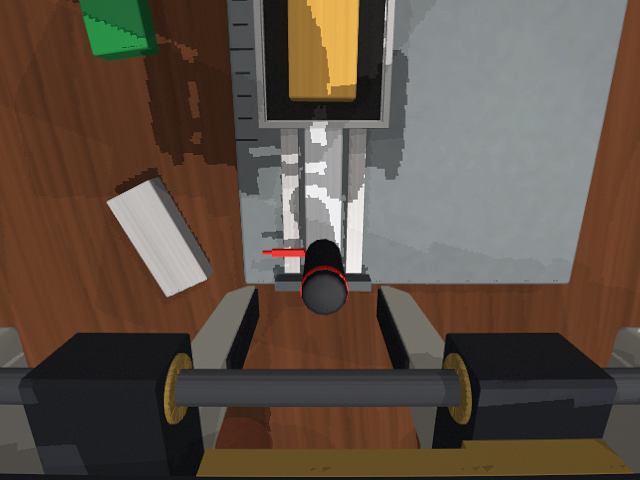

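The handle top is at (324,292), predicted at (323,297), so it is centred between the fingers. Lower and grip.

>>> jog_arm(rows=[[[0, 0.01, 0.05], [0, 0, 0]], [[0, 0.01, 0.12], [0, 0, 0]], [[0, 0.01, 0.18], [0, 0, 0]], [[0, 0.01, 0.195], [0, 0, 0]], [[0, 0.01, 0.195], [0, 0, 0]]], hand=0)

```text
t: 15.05
tool_pos: [0.5979, -0.1803, 0.0501]
orientation: [-2.319, -2.116, 0.001]
force: [0.4, 1.0, 0.2]
opening: 0.0465
gripper_force: 0.0
```

>>> jog_arm(rows=[[[0, 0, 0], [0, 0, 0]], [[0, 0, 0], [0, 0, 0]], [[0, 0, 0], [0, 0, 0]], [[0, 0, 0], [0, 0, 0]], [[0, 0, 0], [0, 0, 0]]], hand=1, squeeze=20)

```text
t: 15.55
tool_pos: [0.5988, -0.1808, 0.0521]
orientation: [2.321, 2.117, -0.0]
force: [-2.8, 0.6, 5.0]
opening: 0.0256
gripper_force: 20.0
```

```bash
python3 - <<'E'
from h import *
p,R=now(); ym=np.array([.0915,.9958,0]); d=R.inv().apply(ym)*.1866/.2; print(d)
E
```

```text
t 15.55 tcp [ 0.5988 -0.1808  0.0521] yang -5.25 F [-2.8  0.6  5. ] open 0.0256 g 20.0 q [-0.38  0.29  1.55 -0.    1.31 -0.28]
[ 9.32995243e-01 -1.43392197e-05 -2.74722084e-04]
```

>>> jog_arm(rows=[[[0, 0, -0.005], [0, 0, 0]], [[0.04, 0, -0.01], [0, 0, 0]], [[0.1, 0, -0.01], [0, 0, 0]], [[0.18, 0, -0.01], [0, 0, 0]], [[0.26, 0, -0.01], [0, 0, 0]]])

```text
t: 16.05
tool_pos: [0.6034, -0.1284, 0.0522]
orientation: [-2.321, -2.117, 0.001]
force: [4.9, -3.3, -10.7]
opening: 0.0257
gripper_force: 20.0
```

>>> jog_arm(rows=[[[0.08, 0, 0], [0, 0, 0]], [[0.16, 0, 0], [0, 0, 0]], [[0.24, 0, 0], [0, 0, 0]], [[0.32, 0, 0], [0, 0, 0]], [[0.4, 0, 0], [0, 0, 0]]])

```text
t: 16.55
tool_pos: [0.6105, -0.0482, 0.0522]
orientation: [-2.32, -2.117, 0.001]
force: [4.5, -3.5, -11.5]
opening: 0.0254
gripper_force: 20.0
```

>>> jog_arm(rows=[[[0.08, 0, 0], [0, 0, 0]], [[0.15, 0, 0], [0, 0, 0]], [[0.2, 0, 0], [0, 0, 0]], [[0.23, 0, 0], [0, 0, 0]], [[0.24, 0, 0], [0, 0, 0]]])

```text
t: 17.05
tool_pos: [0.6148, -0.0001, 0.0523]
orientation: [-2.319, -2.118, 0.001]
force: [4.5, -2.0, -12.0]
opening: 0.0252
gripper_force: 20.0
```

>>> jog_arm(rows=[[[0, 0, 0], [0, 0, 0]], [[0, 0, 0], [0, 0, 0]]])

```text
t: 17.25
tool_pos: [0.6148, -0.0001, 0.0523]
orientation: [-2.319, -2.117, -0.0]
force: [5.3, 1.6, -13.9]
opening: 0.0256
gripper_force: 20.0
```

```bash
cat > al.py <<'E'
from h import *
ym=np.array([.0915,.9958])
def blob(c,lo,hi,near,rad):
    h=cv2.cvtColor(c['frame'],cv2.COLOR_RGB2HSV); m=cv2.inRange(h,lo,hi); g=np.zeros_like(m); cv2.circle(g,tuple(int(v) for v in near),rad,255,-1)
    m&=g; M=cv2.moments(m,True); n=M['m00']; return (np.array([M['m10'],M['m01']])/n if n else None),n,cv2.boundingRect(m)
for n in ('wrist','top','scene'):
    c=cam(n); P=proj(c,(.56,.0104,.042)); rad=dict(wrist=45,top=12,scene=14)[n]
    t=blob(c,(20,130,100),(35,255,255),P,rad); r=blob(c,(0,140,90),(6,255,255),proj(c,(.585,.01,.039)),rad+5)
    print(n,'tabpred',P.round(0),'tab',t,'red',r)
    if t[1] and r[1]:
        a=onz(c,t[0],.042)[:2]; b=onz(c,r[0],.039)[:2]; print('  tab',a.round(4),'ptr',b.round(4),'remaining y (mm)',((a-b)@ym*1e3).round(2))
now()
E
python3 al.py
```

```text
wrist tabpred [231. 261.] tab (array([235.32914046, 254.80503145]), 477.0, (222, 245, 28, 21)) red (array([275.62935323, 267.40547264]), 402.0, (248, 262, 57, 37))
  tab [0.5633 0.0142] ptr [0.5873 0.0024] remaining y (mm) 9.59
top tabpred [313. 251.] tab (None, 0.0, (0, 0, 0, 0)) red (array([317.3, 236.4]), 10.0, (317, 234, 2, 7))
scene tabpred [324. 265.] tab (array([324.18055556, 268.43055556]), 72.0, (321, 263, 8, 13)) red (array([336.125     , 264.41666667]), 48.0, (328, 252, 17, 24))
  tab [0.5674 0.0014] ptr [0.5766 0.0305] remaining y (mm) -29.77
t 17.4 tcp [ 6.148e-01 -2.000e-04  5.230e-02] yang -5.23 F [  5.    1.6 -14. ] open 0.0255 g 20.0 q [-0.08  0.26  1.58  0.    1.3   0.01]
```

```bash
python3 - <<'E'
from h import *
w=cam('wrist'); im=w['frame']; o,_=ray(w,(320,240)); print('cam at',o)
save('w7.png',np.hstack([cv2.resize(im[235:305,215:315],(500,350),interpolation=0),cv2.resize(cam('scene')['frame'][245:300,305:360],(300,350),interpolation=0)]))
ym=np.array([.0915,.9958]); xm=np.array([.9958,-.0915])
for tab in ((.56,.0104),):
  for z in (.042,.02):
    print('tab corners z',z,[proj(w,[*(np.array(tab)+a*.007*xm+b*.004*ym),z]).round(1).tolist() for a,b in ((-1,-1),(-1,1),(1,1),(1,-1))])
E
```

```text
cam at [0.62232695 0.08166033 0.25716522]
tab corners z 0.042 [[220.7, 266.6], [219.7, 254.8], [241.7, 254.9], [242.5, 266.7]]
tab corners z 0.02 [[228.9, 255.6], [228.1, 244.7], [248.2, 244.7], [248.9, 255.6]]
```

View pics/w7.png

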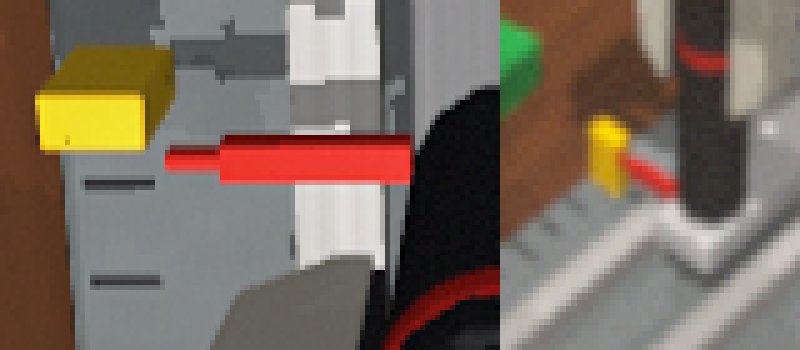

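```bash
python3 - <<'E'
from h import *
w=cam('wrist'); ym=np.array([.0915,.9958]); a=onz(w,(233.0,259.2),.042)[:2]
for z in (.039,.041):
    b=onz(w,(248,266.8),z)[:2]; print(a,b,(a-b)@ym*1e3)
p,_=now(); print('handle est', p[:2]@ym-.0009*0, 'tab',np.array([.56,.0104])@ym, 'tab w',a@ym)
E
```

```text
[0.56133043 0.01133047] [0.56938475 0.00430308] 6.260911784108036
[0.56133043 0.01133047] [0.5698701  0.00501203] 5.51052165665046
t 17.55 tcp [ 6.148e-01 -2.000e-04  5.220e-02] yang -5.23 F [  4.9   1.7 -13.2] open 0.0254 g 20.0 q [-0.08  0.26  1.58  0.    1.3   0.01]
handle est 0.05603428997619456 tab 0.06159632 tab w 0.06264461985491354
```

Last picture: the tab's top face is centred near wrist (233,259) and the pointer tip is at (248,267). About 5.7 mm remains, against 5.3 mm by dead reckoning.

>>> jog_arm(rows=[[[0.01, 0, 0.005], [0, 0, 0]], [[0.02, 0, 0.01], [0, 0, 0]], [[0.028, 0, 0.01], [0, 0, 0]], [[0.028, 0, 0.01], [0, 0, 0]], [[0.028, 0, 0.01], [0, 0, 0]]])

```text
t: 18.05
tool_pos: [0.6153, 0.0047, 0.0521]
orientation: [-2.32, -2.117, 0.0]
force: [-5.7, -0.4, 1.6]
opening: 0.0258
gripper_force: 20.0
```

```bash
cat > al2.py <<'E'
from h import *
ym=np.array([.0915,.9958]); w=cam('wrist'); im=w['frame']; h=cv2.cvtColor(im,cv2.COLOR_RGB2HSV); p,_=now()
m=cv2.inRange(h,(20,130,170),(35,255,255)); m[:,:200]=0; m[:,260:]=0; m[:225]=0; m[290:]=0
ys,xs=np.nonzero(m); print('tab bright',xs.min(),xs.max(),ys.min(),ys.max(),len(xs)); t=(xs.mean(),ys.mean())
m=cv2.inRange(h,(0,140,170),(6,255,255)); m[:,:235]=0; m[:,300:]=0; m[:230]=0; m[285:]=0
ys,xs=np.nonzero(m); x0=xs.min(); k=xs<x0+9; r=(x0,ys[k].mean()); print('tab',np.round(t,1),'tip',r,'tip rows',ys[k].min(),ys[k].max())
a=onz(w,t,.042)[:2]
for z in (.039,.041): b=onz(w,r,z)[:2]; print('remaining',z,((a-b)@ym*1e3).round(2))
print('pred tip px if aligned', [proj(w,[*(a+np.array([.9958,-.0915])*.009),z]).round(1).tolist() for z in (.039,.041)],'tcp rem',(.06160-p[:2]@ym)*1e3)
E
python3 al2.py
```

```text
t 18.1 tcp [0.6153 0.0047 0.0521] yang -5.24 F [-6.   0.3  1.6] open 0.0256 g 20.0 q [-0.08  0.26  1.58  0.    1.3   0.02]
tab bright 223 244 261 272 242
tab [233.  266.3] tip (np.int64(248), np.float64(267.0)) tip rows 266 268
remaining 0.039 1.57
remaining 0.041 0.82
pred tip px if aligned [[247.9, 264.7], [247.3, 265.8]] tcp rem 0.6123397792148975
```

>>> jog_arm(rows=[[[0.003, 0, 0], [0, 0, 0]], [[0.006, 0, 0], [0, 0, 0]], [[0.006, 0, 0], [0, 0, 0]], [[0.006, 0, 0], [0, 0, 0]]])

```text
t: 18.5
tool_pos: [0.6154, 0.0056, 0.0521]
orientation: [-2.32, -2.117, 0.001]
force: [-5.4, -0.5, 2.7]
opening: 0.0254
gripper_force: 20.0
```

```bash
python3 al2.py
```

```text
t 18.55 tcp [0.6154 0.0056 0.0521] yang -5.24 F [-5.8 -0.6  2.1] open 0.026 g 20.0 q [-0.07  0.26  1.58  0.    1.3   0.02]
tab bright 223 244 263 273 232
tab [233.2 268. ] tip (np.int64(248), np.float64(267.0)) tip rows 266 268
remaining 0.039 0.42
remaining 0.041 -0.33
pred tip px if aligned [[248.1, 266.4], [247.5, 267.5]] tcp rem -0.31021993605556686
```

Aligned to within about 0.4 mm. Release, lift clear and check again.

>>> jog_arm(rows=[[[0, 0, 0], [0, 0, 0]], [[0, 0, 0], [0, 0, 0]], [[0, 0, 0], [0, 0, 0]], [[0, 0, 0], [0, 0, 0]], [[0, 0, 0], [0, 0, 0]]], hand=-0.3)

```text
t: 19.05
tool_pos: [0.616, 0.0055, 0.0515]
orientation: [2.321, 2.117, 0.0]
force: [0.0, -1.3, -1.1]
opening: 0.059
gripper_force: 0.0
```

>>> jog_arm(rows=[[[0, 0, -0.06], [0, 0, 0]], [[0, 0, -0.2], [0, 0, 0]], [[0, 0, -0.35], [0, 0, 0]], [[0, 0, -0.48], [0, 0, 0]], [[0, 0, -0.5], [0, 0, 0]]])

```text
t: 19.55
tool_pos: [0.6187, 0.0052, 0.1571]
orientation: [2.317, 2.114, 0.008]
force: [-0.2, 0.1, 1.6]
opening: 0.0603
gripper_force: 0.0
```

```bash
python3 - <<'E'
from h import *
w=cam('wrist'); im=w['frame']; h=cv2.cvtColor(im,cv2.COLOR_RGB2HSV); ym=np.array([.0915,.9958])
T=proj(w,(.56,.0104,.042)); print('tab pred',T)
def px(lo,hi,x0,x1,y0,y1):
    m=np.zeros((480,640),np.uint8); m[y0:y1,x0:x1]=cv2.inRange(h,lo,hi)[y0:y1,x0:x1]; return np.nonzero(m)
X,Y=int(T[0]),int(T[1])
ys,xs=px((20,130,170),(35,255,255),X-25,X+25,Y-25,Y+25); t=(xs.mean(),ys.mean()); print('tab',t,ys.min(),ys.max(),len(xs))
ys,xs=px((0,140,170),(6,255,255),X,X+40,Y-20,Y+20); x0=xs.min(); k=xs<x0+6; r=(x0,ys[k].mean()); print('tip',r)
for z in (.039,.041): print(((onz(w,t,.042)[:2]-onz(w,r,z)[:2])@ym*1e3).round(2))
plan((.46,.03,.15,0),(.46,.2,.15,15),(.47,.34,.15,30),(.5186,.3794,.12,30),(.5186,.3794,.045,30))
E
```

```text
tab pred [253.19345043 228.6004475 ]
tab (np.float64(254.11864406779662), np.float64(227.44915254237287)) 224 231 118
tip (np.int64(264), np.float64(227.0))
0.34
-0.16
t 19.6 tcp [0.618  0.0053 0.1554] yang -5.25 F [ 0.1 -0.3  0.4] open 0.0602 g 0.0 q [-0.07  0.18  1.47  0.    1.48  0.02]
(0.46, 0.03, 0.15, 0) shift [0.0508, -0.7981, 0.0224] turn [0.0037, 0.0001, -0.0583]
(0.46, 0.2, 0.15, 15) shift [0.85, 0.0, 0.0] turn [0.0, 0.0, -0.1667]
(0.47, 0.34, 0.15, 30) shift [0.6632, 0.2295, 0.0] turn [0.0, 0.0, -0.1667]
(0.5186, 0.3794, 0.12, 30) shift [0.0491, 0.3089, 0.15] turn [0.0, 0.0, 0.0]
(0.5186, 0.3794, 0.045, 30) shift [0.0, 0.0, 0.375] turn [0.0, 0.0, 0.0]
```

>>> jog_arm(rows=[[[0.05, -0.8, 0.022], [0, 0, -0.058]], [[0.05, -0.8, 0.022], [0, 0, -0.058]], [[0.05, -0.8, 0.022], [0, 0, -0.058]], [[0.05, -0.8, 0.022], [0, 0, -0.058]], [[0.05, -0.8, 0.022], [0, 0, -0.058]]], hand=1)

```text
t: 20.1
tool_pos: [0.4557, 0.0303, 0.146]
orientation: [-2.221, -2.221, 0.001]
force: [1.3, -0.3, -0.0]
opening: 0.0252
gripper_force: 0.0
```

>>> jog_arm(rows=[[[0.85, 0, 0], [0, 0, -0.167]], [[0.85, 0, 0], [0, 0, -0.167]], [[0.85, 0, 0], [0, 0, -0.167]], [[0.85, 0, 0], [0, 0, -0.167]], [[0.85, 0, 0], [0, 0, -0.167]]])

```text
t: 20.6
tool_pos: [0.4585, 0.2028, 0.1467]
orientation: [-1.908, -2.495, -0.001]
force: [0.2, -0.6, 0.2]
opening: 0.0001
gripper_force: 0.0
```

>>> jog_arm(rows=[[[0.663, 0.23, 0], [0, 0, -0.167]], [[0.663, 0.23, 0], [0, 0, -0.167]], [[0.663, 0.23, 0], [0, 0, -0.167]], [[0.663, 0.23, 0], [0, 0, -0.167]], [[0.663, 0.23, 0], [0, 0, -0.167]]])

```text
t: 21.1
tool_pos: [0.4685, 0.3398, 0.1462]
orientation: [1.569, 2.722, -0.002]
force: [0.5, -0.4, 0.6]
opening: 0.0001
gripper_force: 0.0
```

```bash
python3 - <<'E'
from h import *
w=cam('wrist'); h=cv2.cvtColor(w['frame'],cv2.COLOR_RGB2HSV); m=cv2.inRange(h,(50,120,60),(85,255,255))
cs,_=cv2.findContours(m,cv2.RETR_EXTERNAL,cv2.CHAIN_APPROX_NONE); print('pred',proj(w,(.5186,.3794,.067)).round(0))
for k in cs:
    if cv2.contourArea(k)>80:
        P=np.array([onz(w,q[0],.066)[:2] for q in k],np.float32); print(cv2.boundingRect(k),cv2.minEnclosingCircle(P))
plan((.5186,.3794,.09,30),(.5186,.3794,.045,30))
E
```

```text
pred [395. 229.]
(167, 432, 11, 17) ((0.44652897119522095, 0.08270516991615295), 0.011749817989766598)
(477, 321, 24, 25) ((0.646169126033783, 0.3407149016857147), 0.012693244963884354)
(373, 207, 45, 44) ((0.5189840793609619, 0.37923145294189453), 0.019049836322665215)
t 21.15 tcp [0.4685 0.3391 0.1464] yang 30.0 F [-0.  -0.6 -0.7] open 0.0005 g 0.0 q [ 0.54  0.09  1.59 -0.    1.46  0.01]
(0.5186, 0.3794, 0.09, 30) shift [0.0496, 0.3181, 0.2814] turn [-0.0006, 0.0004, 0.0]
(0.5186, 0.3794, 0.045, 30) shift [0.0, 0.0, 0.225] turn [0.0, 0.0, 0.0]
```

>>> jog_arm(rows=[[[0.05, 0.318, 0], [0, 0, 0]], [[0.05, 0.318, 0.1], [0, 0, 0]], [[0.05, 0.318, 0.25], [0, 0, 0]], [[0.05, 0.318, 0.28], [0, 0, 0]], [[0.05, 0.318, 0.28], [0, 0, 0]]])

```text
t: 21.65
tool_pos: [0.5171, 0.3783, 0.0896]
orientation: [-1.572, -2.719, 0.005]
force: [0.2, -0.1, 1.2]
opening: 0.0007
gripper_force: 0.0
```

>>> jog_arm(rows=[[[0, 0, 0.08], [0, 0, 0]], [[0, 0, 0.16], [0, 0, 0]], [[0, 0, 0.225], [0, 0, 0]], [[0, 0, 0.245], [0, 0, 0]], [[0, 0, 0.25], [0, 0, 0]]])

```text
t: 22.15
tool_pos: [0.5169, 0.38, 0.0398]
orientation: [-1.569, -2.72, 0.003]
force: [0.4, -0.8, -0.3]
opening: 0.0003
gripper_force: 0.0
```

>>> jog_arm(rows=[[[0, 0, 0.01], [0, 0, 0]], [[0, 0, 0.02], [0, 0, 0]], [[0, 0, 0.03], [0, 0, 0]], [[0, 0, 0.03], [0, 0, 0]]])

```text
t: 22.55
tool_pos: [0.5177, 0.3805, 0.035]
orientation: [1.57, 2.721, 0.0]
force: [-0.2, 0.6, 0.6]
opening: 0.0003
gripper_force: 0.0
```

>>> jog_arm(rows=[[[0, 0, 0.01], [0, 0, 0]], [[0, 0, 0.02], [0, 0, 0]], [[0, 0, 0.03], [0, 0, 0]], [[0, 0, 0.03], [0, 0, 0]], [[0, 0, 0.03], [0, 0, 0]]])

```text
t: 23.05
tool_pos: [0.518, 0.3807, 0.0295]
orientation: [1.57, 2.721, 0.001]
force: [-1.0, -0.8, 3.8]
opening: 0.0002
gripper_force: 1.9
```

>>> jog_arm(rows=[[[0, 0, 0.008], [0, 0, 0]], [[0, 0, 0.015], [0, 0, 0]], [[0, 0, 0.02], [0, 0, 0]], [[0, 0, 0.02], [0, 0, 0]]])

```text
t: 23.45
tool_pos: [0.5182, 0.3808, 0.0277]
orientation: [1.57, 2.721, 0.002]
force: [-7.5, -4.9, 19.6]
opening: 0.0004
gripper_force: 10.1
```

The spring gave about 3.8 N at 29.5 mm, then a hard stop at 27.7 mm (19.6 N), so the button is fully down. Release and withdraw.

>>> jog_arm(rows=[[[0, 0, -0.05], [0, 0, 0]], [[0, 0, -0.2], [0, 0, 0]], [[0, 0, -0.4], [0, 0, 0]], [[0, 0, -0.5], [0, 0, 0]], [[0, 0, -0.5], [0, 0, 0]]])

```text
t: 23.95
tool_pos: [0.5199, 0.3818, 0.1292]
orientation: [1.569, 2.718, 0.009]
force: [-0.2, 0.1, 0.2]
opening: 0.0002
gripper_force: 0.0
```

>>> jog_arm(rows=[[[0, -0.4, -0.2], [0, 0, 0]], [[0, -0.4, -0.2], [0, 0, 0]], [[0, -0.4, -0.2], [0, 0, 0]], [[0, -0.4, -0.2], [0, 0, 0]], [[0, -0.4, -0.2], [0, 0, 0]]])

```text
t: 24.45
tool_pos: [0.4484, 0.3403, 0.1635]
orientation: [-1.57, -2.72, 0.002]
force: [-1.1, -0.2, -0.5]
opening: 0.0006
gripper_force: 0.0
```

```bash
python3 - <<'E'
from h import *
now(); c=cam('top'); h=cv2.cvtColor(c['frame'],cv2.COLOR_RGB2HSV); s=cam('scene'); sh=cv2.cvtColor(s['frame'],cv2.COLOR_RGB2HSV)
ym=np.array([.0915,.9958])
def rr(nm,lo,hi,roi,z):
    x0,y0,x1,y1=roi; m=np.zeros((480,640),np.uint8); m[y0:y1,x0:x1]=cv2.inRange(h,lo,hi)[y0:y1,x0:x1]
    if m.any(): 
        M=cv2.moments(m,True); print(nm,cv2.boundingRect(m),onz(c,(M['m10']/M['m00'],M['m01']/M['m00']),z)[:2].round(4),int(M['m00']))
    else: print(nm,'none')
rr('wax',(50,100,60),(75,255,255),(280,275,340,315),.02)
rr('tab',(20,150,120),(35,255,255),(290,243,340,265),.042)
rr('ptr',(0,150,100),(8,255,255),(295,225,335,262),.039)
rr('brass',(18,90,60),(35,255,255),(220,195,300,243),.065)
m=np.zeros((480,640),np.uint8); m[178:198,380:412]=cv2.inRange(sh,(50,120,60),(85,255,255))[178:198,380:412]; M=cv2.moments(m,True); print('button scene px',M['m10']/M['m00'],M['m01']/M['m00'])
E
```

```text
t 24.45 tcp [0.4484 0.3403 0.1635] yang 30.02 F [-1.1 -0.2 -0.5] open 0.0006 g 0.0 q [ 0.56  0.04  1.61 -0.    1.49  0.03]
wax (290, 285, 42, 20) [0.4681 0.016 ] 795
tab (312, 248, 4, 7) [0.5598 0.0106] 22
ptr (314, 233, 3, 11) [0.59   0.0083] 17
brass (224, 207, 44, 23) [0.6267 0.1536] 772
button scene px 395.010989010989 184.9120879120879
```

```bash
python3 -c "
from plant import robot
print(robot.close_job())"
```

```text
the job is handed in; nothing more can be done
None
```

I laid the brass block flat in the carriage bed, slid the pointer to within about 0.5 mm of the tab's middle, then pressed the green start button fully down and released it; I handed the job in at about 24.5 s (no verdict came back), with the steel, wax and pot never touched (only the wax's position was re-measured).

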